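# Find the hidden notch of the gem case and press its catch

## Task

Open the gem case by feel: put a fingertip on the brass end of its black front edge, slide along the edge until you find the hidden thumb notch, and press the spring catch inside it fully down, so that the lid springs up by itself; then move clear. Nothing is to be picked up: do not touch the lid with the fingers, and leave the jar, hammer, tray and bangle where they are.

Things in the scene. Friction and masses are not known exactly. Their poses are not given: they have to be found in the camera images.
- case: Gem storage case, fixed to the bench, 170 (x) x 300 (y) x 40 mm high; origin under its centre at bench height; its -x side, with the black ledge (front edge), looks towards the robot. Behind the ledge come a black wall 4 mm thick of the same height (case x = -57 to -53 mm) and the clear lid (top also at about 40 mm, from x = -51 mm back).
- edge (a point): Middle of the front edge's top, axes of the case: a level, rigid ledge 28 mm deep (x +-14 mm), y = -150 to +150 mm, black but for its brass +y end. Its only notch is centred somewhere between y = -43 and +43 mm, black in black: 38 mm long in y, through all 28 mm in x, open above and in front, 12 mm deep down to the catch. The rest is flat.
- cap (a point): Centre of the top face of the ledge's brass end, a rigid block 28 x 26 mm, flush with the black ledge, at case y = +124 to +150 mm; axes of the case.
- strip (a point): Centre of the top face of the solid black part of the ledge next to the brass, 28 x 62 mm, at case y = +62 to +124 mm, never holding the notch; axes of the case.
- catch (a joint): Spring catch that forms the floor of the notch, a black plate 26 x 34 mm; it is pressed straight down. 0 = up, 0.007 m = fully down (2 N at first, about 6 N when fully down); it springs back when let go. The lid is released at about 0.0045 m.
- lid (a joint): Lid hinge on the far (+x) side of the case, rad. 0 = shut and latched, 0.38 = sprung up against its stop (front rim about 50 mm up, moving up and away from the ledge). Sprung: once unlatched it rises by itself in under 1 s and stays up.
- lid_front (a point): Middle of the front rim of the lid, on its top. The lid is a clear panel with an aluminium rim, 132 (x) x 298 (y) x 5 mm, lying flush behind the ledge, with its own axes (those of the case while shut). Not to be touched with the fingers.
- jar: Amber jar with a white cap, diameter 48 mm, 60 mm high, standing loose beside the case; origin under its centre. Leave alone.
- hammer: Bench hammer, 200 mm long, lying loose beside the case along its own x (handle to -x). Leave alone.
- tray: Small clear tray with a few stones, 45 x 150 x 22 mm, loose in front of the case (30 to 100 mm from the ledge); origin under its centre. Leave alone.
- bangle: Steel bangle lying flat, diameter 68 mm, 12 mm high, loose beside the case; origin under its centre. Leave alone.

How it is judged:
By the outcome, as a careful person would: the job done as asked, in the order asked, and still so for the second after the job is handed in, with the robot touching nothing.
It also fails if it takes over 64 s, if anything falls off the work surface, if the arm or the gripper's body presses on something with over 40 N, if the wrist force passes 120 N, or if a joint passes its speed limit or range.

## Robot

A 6-joint arm with a two-finger parallel gripper is mounted at the origin on the work surface. World frame = base frame: x ahead of the robot, y to its left, z up, the work surface at z = 0. Lengths are in mm, angles in rad, forces in N, time in s.
With the tool pointing down it reaches from about 350 to 875 mm from the base axis. Payload 4.2 kg.
Tool frame: the origin (TCP) lies at the very end of the fingers, on their centre line; the grasp point (between the pads) lies 19 mm behind it; z points along the fingers, y is the line along which they close (so a half turn about z gives the same grasp; the last joint's range is limited). The gripper opens to 87 mm and grips with 3 to 60 N. Pads are 19 mm wide; open, the fingers measure 117 mm over their backs; the gripper's body (75 mm by 190 mm) begins 51 mm behind the grasp point.
Start: joints at [0.259, 0.385, 0.008, 0, -1.194, -0.259], TCP at [624.979, 0.025, 222.55] pointing down, gripper open.
Joint ranges: [-3.14, 3.14], [-1.21, 2.06], [-1.07, 1.41], [-3.16, 2.05], [-2.99, -0.16], [-3.1, 3.1]. Speed limits (rad/s): [2.79, 2.79, 3.14, 3.14, 3.14, 3.14].

## Interface

Orientations are given as a 3x3 rotation matrix whose columns are the frame's x, y, z axes.
In Python, from bench import * gives the robot as it stands.
- The arm moves only by the tool servo_tool, never from a script. Its argument "steps" is a list of rows, each an object of numbers: "gripper": the opening, from -1 (shut) to 1 (fully open); "x", "y", "z": the shift along the tool's x, y, z in mm; "turn": the turn about the tool's z in degrees. In form: [{"gripper": .., "x": .., "y": .., "z": .., "turn": ..}, ...]. A call has 1 to 12 rows; each row shifts and turns the commanded pose from where the row before left it, along the tool's axes as they then stand; what a row does not reach is not made up. A row lasts 1/10 s, in which the tool goes at most 50 mm and 8.59 degrees, less where a joint would pass 70% of its speed; a pose out of reach is approached as far as the arm can. A call with a gripper value outside its range is refused whole. The fingers move at their own pace and stop on an object; the grip force is fixed at half the most. Time passes only in rows, so rows that do not move let the fingers close. It gives the time, the measured TCP pose, the force, the opening and the grip force at its end, in the units of the state.
- read_state(): the state, without advancing time (a new reading comes with each control period).
- read_camera(name): name is "scene" or "side" or "wrist"; returns a dict with "frame" (480x640x3 uint8, blue, green, red), "intrinsics" (3x3 intrinsics, pixels), "extrinsics" (4x4, takes a point from camera to world coordinates); the wrist camera has in their place "tool_from_camera" (4x4, takes a point from camera to tool coordinates, whose origin is the TCP and whose axes are the flange's). Camera axes: x right, y down, z forward; pixel columns grow to the right and rows downward; lengths in mm; the calibration is good to about 2 mm. A picture is of the moment at which its call begins: read the wrist's pose just before it. There is no depth.
- hand_in(): hands the job in; it is judged then, once.
The state is a dict: "t": time; "joint_positions": joint angles; "joint_velocities": joint speeds; "joint_torque": joint torques, N m; "tcp_pos": TCP position; "ee_rot": TCP orientation; "force": force on the tool from outside, world axes, zero at the start; "torque": the same for the moment, N m; "finger_gap": finger opening in mm; "grip_force": force on a finger pad.
Only numpy, scipy, OpenCV 4.12 (cv2) and the standard library are available. Lean on these libraries where they do the work, as an engineer would, in place of code of your own. Each camera call takes 0.05 s, during which the arm holds its last target. There are 200 camera calls.

## Working session

There is one attempt and no reset: what is moved stays moved. The work goes in short steps, Python scripts to look and compute and a tool call to move; the robot and the scene stay as the last step left them, time stands still between calls to the robot, and variables do not carry over. Pictures are saved under pics/ and viewed, at most 10 in all, crops included, and the job is handed in when it is done.

Besides the shell and the picture viewer there is one more tool, called after "Call:" as name(argument=value, ...) on one line, values as JSON. servo_tool: Moves the arm, as the interface text tells. Its arguments: {"type":"object","properties":{"steps":{"type":"array","items":{"type":"object","properties":{"gripper":{"type":"number"},"x":{"type":"number"},"y":{"type":"number"},"z":{"type":"number"},"turn":{"type":"number"}}}}},"required":["steps"]}

```bash
mkdir -p pics
python3 - <<'E'
from bench import *
import cv2,numpy as np
s=read_state();print(s['t'],s['tcp_pos'],s['ee_rot'],s['force'],s['finger_gap'])
for n in("scene","side","wrist"):
    c=read_camera(n);cv2.imwrite(f'pics/{n}0.png',c['frame'])
    np.savez(f'{n}0.npz',**c)
    print(n,c['intrinsics'].tolist(),np.round(c.get('extrinsics',c.get('tool_from_camera')),3).tolist())
a=[cv2.imread(f'pics/{n}0.png') for n in("scene","side")]
E
```

```text
0.0 [6.24375154e+02 3.20893702e-03 2.21433813e+02] [[-1.97517989e-04 -9.99997485e-01 -2.23396658e-03]
 [-9.99999974e-01  1.97772087e-04 -1.13522958e-04]
 [ 1.13964489e-04  2.23394410e-03 -9.99997498e-01]] [ 0.34338777  0.86403163 -0.39522858] 86.70585372072422
scene [[539.2436132401423, 0.0, 308.5341990528944], [0.0, 539.2436132401423, 244.25790101477992], [0.0, 0.0, 1.0]] [[0.81, 0.451, -0.376, 941.595], [0.587, -0.621, 0.52, -448.737], [0.001, -0.642, -0.767, 777.16], [0.0, 0.0, 0.0, 1.0]]
side [[458.4693884998298, 0.0, 321.63968787224655], [0.0, 458.4693884998298, 231.46210881088308], [0.0, 0.0, 1.0]] [[0.943, -0.259, 0.21, 399.956], [-0.333, -0.706, 0.625, -573.3], [-0.013, -0.659, -0.752, 775.017], [0.0, 0.0, 0.0, 1.0]]
wrist [[423.196342886335, 0.0, 328.20589602169196], [0.0, 423.196342886335, 241.91479954045954], [0.0, 0.0, 1.0]] [[0.001, -0.958, -0.285, 78.342], [1.0, 0.001, 0.0, 0.939], [0.0, -0.285, 0.958, -161.206], [0.0, 0.0, 0.0, 1.0]]
```

View pics/scene0.png

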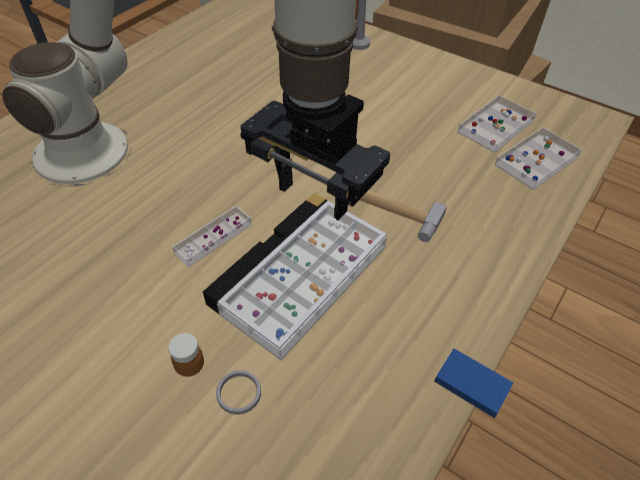

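View pics/wrist0.png

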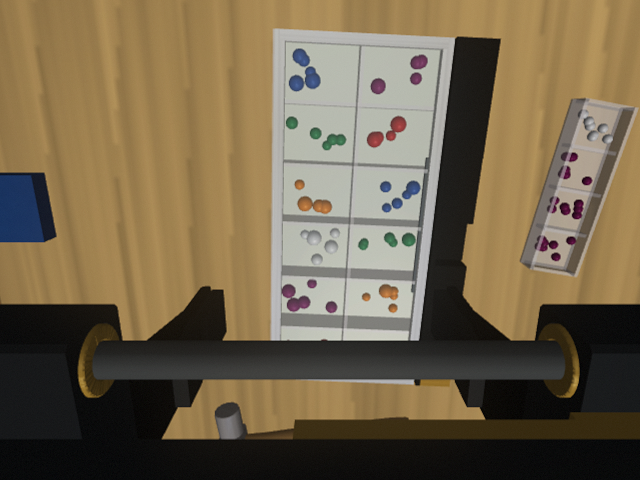

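```bash
cat > h.py <<'E'
import numpy as np
def ray(px,K,T,z):
    d=T[:3,:3]@np.linalg.inv(K)@np.array([px[0],px[1],1.]);o=T[:3,3]
    return o+d*(z-o[2])/d[2]
E
python3 - <<'E'
from h import *;import cv2
out=[]
for n in("scene","side"):
    c=np.load(n+'0.npz');K,T,f=c['intrinsics'],c['extrinsics'],c['frame']
    m=(f.max(2)<40).astype(np.uint8)
    k,l,st,ce=cv2.connectedComponentsWithStats(m)
    for i in range(1,k):
        if st[i,4]>500:print(n,i,st[i].tolist())
    h=cv2.cvtColor(f,cv2.COLOR_BGR2HSV)
    b=((h[...,0]>15)&(h[...,0]<28)&(h[...,1]>140)&(h[...,2]>60)).astype(np.uint8)
    k,l,st,ce=cv2.connectedComponentsWithStats(b)
    for i in range(1,k):
        if st[i,4]>30:print(n,'brass',st[i].tolist(),ce[i],ray(ce[i],K,T,40))
f=np.load('scene0.npz')['frame'][180:330,190:400];g=np.load('side0.npz')['frame']
cv2.imwrite('pics/s1.png',cv2.resize(np.minimum(f.astype(int)*2,255).astype(np.uint8),None,fx=3.8,fy=3.8,interpolation=cv2.INTER_CUBIC))
cv2.imwrite('pics/side1.png',g)
E
```

```text
scene 29 [241, 53, 122, 123, 4795]
scene 191 [327, 155, 63, 65, 1032]
scene 195 [203, 200, 124, 113, 2153]
side 7 [283, 82, 118, 92, 2995]
side 12 [268, 209, 47, 113, 1730]
side brass [307, 139, 41, 12, 90] [324.47777778 144.43333333] [710.87396657 313.33578475  40.        ]
side brass [265, 201, 14, 11, 111] [271.45045045 205.44144144] [525.50072731 149.04597677  40.        ]
```

View pics/s1.png

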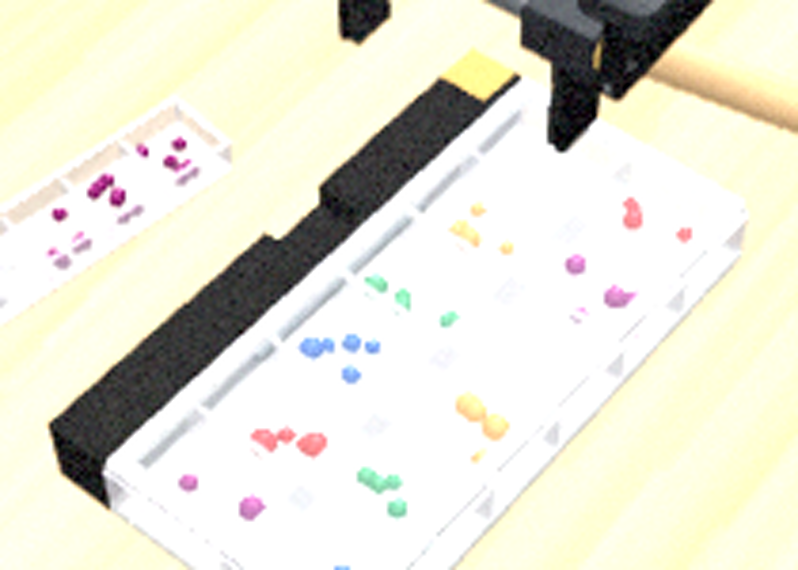

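View pics/side1.png

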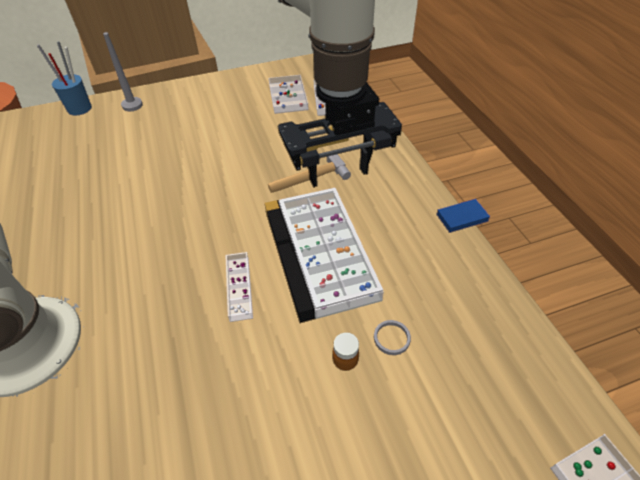

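Run:
```python
from h import *
c=np.load('scene0.npz');K,T=c['intrinsics'],c['extrinsics']
for nm,p in dict(b1=(475,50),b2=(520,77),b3=(487,100),b4=(441,75),e1=(52,427),e2=(107,470),n1=(321,190),n1b=(350,212),n2=(268,236),lidR=(532,82)).items():
    print(nm,np.round(ray((p[0]/3.8+190-.37,p[1]/3.8+180-.37),K,T,40),1))
c=np.load('side0.npz');K,T=c['intrinsics'],c['extrinsics']
for p in((265,205),(277,201),(299,318),(314,315),(280,209)):print(p,np.round(ray(p,K,T,40),1))
```

```text
b1 [513.9 163.2  40. ]
b2 [543.4 160.9  40. ]
b3 [539.2 138.   40. ]
b4 [510.4 138.6  40. ]
e1 [ 500.  -135.1   40. ]
e2 [ 534.5 -137.7   40. ]
n1 [509.4  42.3  40. ]
n1b [529.2  39.5  40. ]
n2 [507.1   5.   40. ]
lidR [550.3 161.5  40. ]
(265, 205) [512.2 155.4  40. ]
(277, 201) [541.1 158.3  40. ]
(299, 318) [ 496.5 -147.3   40. ]
(314, 315) [ 524.3 -150.7   40. ]
(280, 209) [540.5 131.7  40. ]
```

Call:
servo_tool(steps=[{"gripper":-1,"turn":8.43},{"gripper":-1,"turn":8.43},{"gripper":-1,"turn":8.43},{"gripper":-1,"turn":8.43},{"gripper":-1,"turn":8.43},{"gripper":-1,"turn":8.43},{"gripper":-1,"turn":8.43},{"gripper":-1,"turn":8.43},{"gripper":-1,"turn":8.43},{"gripper":-1,"turn":8.43},{"gripper":-1,"turn":8.43},{"gripper":-1}])

```text
validation failed for argument at $.st...
```

Call:
servo_tool(steps=[{"gripper":-1,"x":11,"y":14},{"gripper":-1,"x":11,"y":14},{"gripper":-1,"x":12,"y":15,"z":12},{"gripper":-1,"x":12,"y":15,"z":15},{"gripper":-1,"x":12,"y":15,"z":15},{"gripper":-1,"x":12,"y":15,"z":15},{"gripper":-1,"x":11,"y":14,"z":15},{"gripper":-1,"x":11,"y":14,"z":15},{"gripper":-1,"x":11,"y":14,"z":15},{"gripper":-1,"x":11,"y":15,"z":15},{"gripper":-1},{"gripper":-1}])

```text
validation failed for argument at $.st...
```

```bash
cat > st.py <<'E'
from bench import *
import numpy as np
s=read_state();print(s['t'],np.round(s['tcp_pos'],1),np.round(s['ee_rot'],3).tolist(),np.round(s['force'],2),s['finger_gap'])
E
python3 - <<'E'
from st import *
import cv2
a=read_camera('scene');b=read_camera('side')
np.savez('scene2.npz',**a);np.savez('side2.npz',**b)
A=a['frame'][130:320,180:400];B=b['frame'][120:330,220:420]
z=np.hstack([cv2.resize(A,(400,345)),cv2.resize(B,(400,345))])
cv2.imwrite('pics/c2.png',np.minimum(z*1.6,255).astype(np.uint8))
E
```

```text
0.15 [624.5   0.  221.7] [[-0.0, -1.0, -0.002], [-1.0, 0.0, -0.0], [0.0, 0.002, -1.0]] [ 0.3  -0.66  0.44] 87.08595826584829
```

View pics/c2.png

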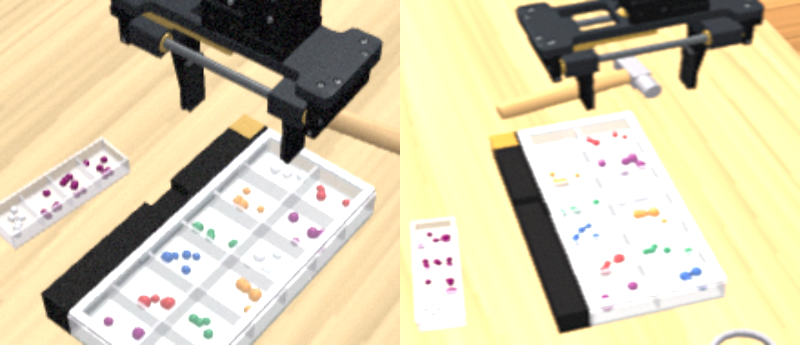

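The arm did not move: both calls were rejected, probably because some fields were missing. The picture shows the same scene as before, with the brass at (247,127) on the left and the notch at about (165,195). I'll resend with every field filled in.

Call:
servo_tool(steps=[{"gripper":-1,"x":0,"y":0,"z":0,"turn":8.43},{"gripper":-1,"x":0,"y":0,"z":0,"turn":8.43},{"gripper":-1,"x":0,"y":0,"z":0,"turn":8.43},{"gripper":-1,"x":0,"y":0,"z":0,"turn":8.43},{"gripper":-1,"x":0,"y":0,"z":0,"turn":8.43},{"gripper":-1,"x":0,"y":0,"z":0,"turn":8.43},{"gripper":-1,"x":0,"y":0,"z":0,"turn":8.43},{"gripper":-1,"x":0,"y":0,"z":0,"turn":8.43},{"gripper":-1,"x":0,"y":0,"z":0,"turn":8.43},{"gripper":-1,"x":0,"y":0,"z":0,"turn":8.43},{"gripper":-1,"x":0,"y":0,"z":0,"turn":8.43},{"gripper":-1,"x":0,"y":0,"z":0,"turn":0}])

```text
t: 1.45
tcp_pos: [624.9, 0.0, 222.4]
ee_rot: [[-0.999, 0.047, -0.0], [0.047, 0.999, -0.0], [0.0, -0.0, -1.0]]
force: [0.2, -0.3, -0.1]
finger_gap: 3.1
grip_force: 0.0
```

Call:
servo_tool(steps=[{"gripper":-1,"x":11,"y":14,"z":0,"turn":0},{"gripper":-1,"x":11,"y":14,"z":0,"turn":0},{"gripper":-1,"x":12,"y":15,"z":12,"turn":0},{"gripper":-1,"x":12,"y":15,"z":15,"turn":0},{"gripper":-1,"x":12,"y":15,"z":15,"turn":0},{"gripper":-1,"x":12,"y":15,"z":15,"turn":0},{"gripper":-1,"x":11,"y":14,"z":15,"turn":0},{"gripper":-1,"x":11,"y":14,"z":15,"turn":0},{"gripper":-1,"x":11,"y":14,"z":15,"turn":0},{"gripper":-1,"x":11,"y":15,"z":15,"turn":0},{"gripper":-1,"x":0,"y":0,"z":15,"turn":0},{"gripper":-1,"x":0,"y":0,"z":15,"turn":0}])

```text
t: 2.65
tcp_pos: [516.9, 151.8, 75.5]
ee_rot: [[-0.999, 0.043, 0.001], [0.043, 0.999, 0.0], [-0.001, 0.0, -1.0]]
force: [0.3, 1.3, 0.5]
finger_gap: 0.6
grip_force: 0.0
```

Run:
```python
from st import *
import cv2
a=read_camera('scene');b=read_camera('side')
np.savez('scene3.npz',**a);np.savez('side3.npz',**b)
A=a['frame'][130:320,200:400];B=b['frame'][140:330,220:420]
z=np.hstack([cv2.resize(A,(400,380)),cv2.resize(B,(400,380))])
cv2.imwrite('pics/c3.png',np.minimum(z*1.6,255).astype(np.uint8))
```

```text
2.65 [516.9 151.8  75.5] [[-0.999, 0.043, 0.001], [0.043, 0.999, 0.0], [-0.001, 0.0, -1.0]] [0.3  1.29 0.53] 0.5901964352473487
```

View pics/c3.png

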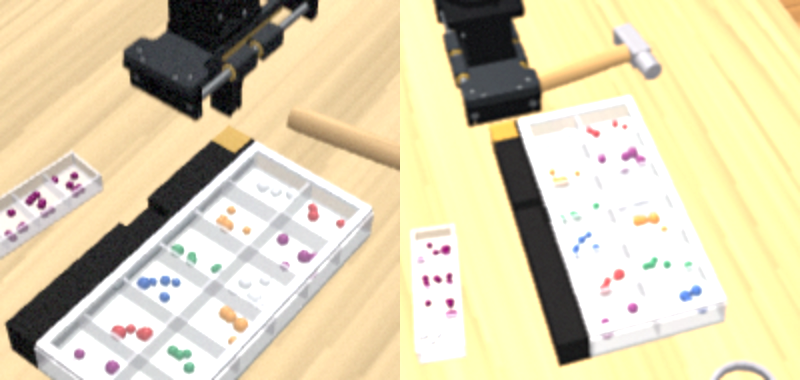

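Call:
servo_tool(steps=[{"gripper":-1,"x":0,"y":-1,"z":10,"turn":0},{"gripper":-1,"x":0,"y":0,"z":10,"turn":0},{"gripper":-1,"x":0,"y":0,"z":8,"turn":0},{"gripper":-1,"x":0,"y":0,"z":4,"turn":0},{"gripper":-1,"x":0,"y":0,"z":1,"turn":0},{"gripper":-1,"x":0,"y":0,"z":0,"turn":0}])

```text
t: 3.35
tcp_pos: [518.1, 149.2, 42.5]
ee_rot: [[-0.999, 0.048, -0.0], [0.048, 0.999, -0.0], [0.0, -0.0, -1.0]]
force: [0.5, -0.4, -0.3]
finger_gap: 0.3
grip_force: 0.0
```

Run:
```python
from st import *
import cv2
from h import *
for n in('scene','side'):
    a=read_camera(n);K,T=a['intrinsics'],a['extrinsics'];p=np.linalg.inv(T)@np.append(s['tcp_pos'],1);q=K@p[:3];q=q[:2]/q[2];print(n,q)
    x,y=int(q[0]),int(q[1]);c=a['frame'][y-40:y+40,x-40:x+40];c=np.minimum(c*2.,255).astype(np.uint8)
    globals()['_'+n]=cv2.resize(c,(400,400),interpolation=cv2.INTER_CUBIC)
cv2.imwrite('pics/c4.png',np.hstack([_scene,_side]))
```

```text
3.35 [518.1 149.2  42.5] [[-0.999, 0.048, -0.0], [0.048, 0.999, -0.0], [0.0, -0.0, -1.0]] [ 0.51 -0.43 -0.33] 0.3387218927702492
scene [312.18262274 196.95356332]
side [268.13332402 205.43017072]
```

View pics/c4.png

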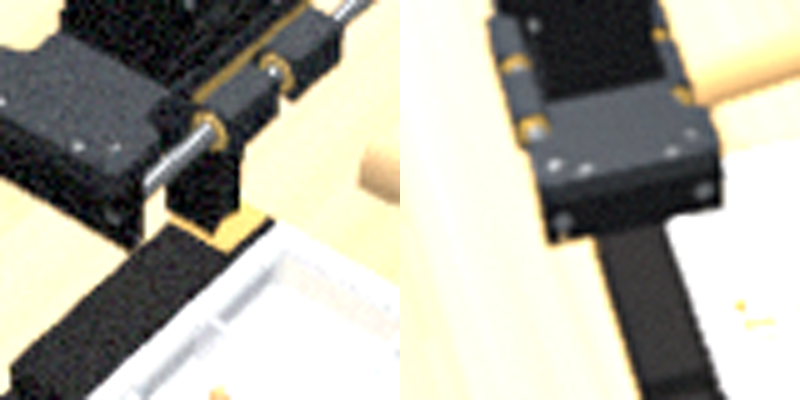

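Left half: the fingertip (about (215,228)) is just above the front half of the brass, with clear space to the lid. Now I'll touch down.

Call:
servo_tool(steps=[{"gripper":-1,"x":0,"y":0,"z":1,"turn":0},{"gripper":-1,"x":0,"y":0,"z":1,"turn":0},{"gripper":-1,"x":0,"y":0,"z":0.5,"turn":0},{"gripper":-1,"x":0,"y":0,"z":0.5,"turn":0},{"gripper":-1,"x":0,"y":0,"z":0,"turn":0}])

```text
t: 3.95
tcp_pos: [518.1, 149.4, 40.4]
ee_rot: [[-0.999, 0.047, 0.0], [0.047, 0.999, -0.0], [-0.0, -0.0, -1.0]]
force: [-1.8, 0.2, 5.1]
finger_gap: 0.6
grip_force: 2.9
```

Call:
servo_tool(steps=[{"gripper":-1,"x":0,"y":-3,"z":0,"turn":0},{"gripper":-1,"x":0,"y":-5,"z":0,"turn":0},{"gripper":-1,"x":0,"y":-5,"z":0,"turn":0},{"gripper":-1,"x":0,"y":-5,"z":0,"turn":0},{"gripper":-1,"x":0,"y":-5,"z":0,"turn":0},{"gripper":-1,"x":0,"y":-5,"z":0,"turn":0},{"gripper":-1,"x":0,"y":-5,"z":0,"turn":0},{"gripper":-1,"x":0,"y":-5,"z":0,"turn":0}])

```text
t: 4.75
tcp_pos: [517.6, 111.8, 40.4]
ee_rot: [[-0.999, 0.047, 0.003], [0.047, 0.999, 0.002], [-0.003, 0.002, -1.0]]
force: [-0.4, 2.5, 5.0]
finger_gap: 0.2
grip_force: 2.8
```

Call:
servo_tool(steps=[{"gripper":-1,"x":0,"y":-5,"z":0,"turn":0},{"gripper":-1,"x":0,"y":-5,"z":0,"turn":0},{"gripper":-1,"x":0,"y":-5,"z":0,"turn":0},{"gripper":-1,"x":0,"y":-5,"z":0,"turn":0},{"gripper":-1,"x":0,"y":-5,"z":0,"turn":0},{"gripper":-1,"x":0,"y":-5,"z":0,"turn":0},{"gripper":-1,"x":0,"y":-5,"z":0,"turn":0},{"gripper":-1,"x":0,"y":-5,"z":0,"turn":0},{"gripper":-1,"x":0,"y":-5,"z":0,"turn":0},{"gripper":-1,"x":0,"y":-5,"z":0,"turn":0}])

```text
t: 5.75
tcp_pos: [514.9, 61.6, 40.2]
ee_rot: [[-0.999, 0.047, 0.003], [0.047, 0.999, 0.001], [-0.003, 0.001, -1.0]]
force: [-0.1, 3.7, 5.3]
finger_gap: 0.6
grip_force: 2.8
```

Call:
servo_tool(steps=[{"gripper":-1,"x":0,"y":-5,"z":0,"turn":0},{"gripper":-1,"x":0,"y":-5,"z":0,"turn":0},{"gripper":-1,"x":0,"y":-5,"z":0,"turn":0},{"gripper":-1,"x":0,"y":-5,"z":0,"turn":0},{"gripper":-1,"x":0,"y":-5,"z":0,"turn":0}])

```text
t: 6.25
tcp_pos: [512.5, 36.0, 39.6]
ee_rot: [[-0.999, 0.048, -0.0], [0.048, 0.999, -0.0], [0.0, -0.0, -1.0]]
force: [-0.7, 0.3, -0.1]
finger_gap: 0.1
grip_force: 0.0
```

Call:
servo_tool(steps=[{"gripper":-1,"x":0,"y":-2,"z":0,"turn":0},{"gripper":-1,"x":0,"y":-2,"z":0,"turn":0}])

```text
t: 6.45
tcp_pos: [511.1, 31.5, 38.7]
ee_rot: [[-0.999, 0.048, -0.003], [0.048, 0.999, -0.001], [0.003, -0.001, -1.0]]
force: [-0.3, 1.2, -0.8]
finger_gap: 0.4
grip_force: 0.0
```

Call:
servo_tool(steps=[{"gripper":-1,"x":0,"y":-2,"z":0,"turn":0}])

```text
t: 6.55
tcp_pos: [511.5, 29.8, 38.9]
ee_rot: [[-0.999, 0.048, -0.002], [0.048, 0.999, -0.001], [0.002, -0.001, -1.0]]
force: [0.1, 0.0, -0.4]
finger_gap: 0.4
grip_force: 0.0
```

Call:
servo_tool(steps=[{"gripper":-1,"x":0,"y":-2,"z":0,"turn":0}])

```text
t: 6.65
tcp_pos: [511.8, 28.0, 39.2]
ee_rot: [[-0.999, 0.048, -0.001], [0.048, 0.999, -0.0], [0.001, -0.0, -1.0]]
force: [-0.1, 0.1, -0.3]
finger_gap: 0.3
grip_force: 0.0
```

Call:
servo_tool(steps=[{"gripper":-1,"x":0,"y":-2,"z":0,"turn":0}])

```text
t: 6.75
tcp_pos: [511.9, 26.2, 39.4]
ee_rot: [[-0.999, 0.048, -0.001], [0.048, 0.999, -0.0], [0.001, -0.0, -1.0]]
force: [0.0, 0.0, 0.2]
finger_gap: 0.8
grip_force: 0.0
```

Contact was lost at y≈36, which is the notch's near edge. I'll centre at y≈23.5 and go down.

Call:
servo_tool(steps=[{"gripper":-1,"x":0,"y":-2.5,"z":1,"turn":0},{"gripper":-1,"x":0,"y":0,"z":3,"turn":0},{"gripper":-1,"x":0,"y":0,"z":3,"turn":0},{"gripper":-1,"x":0,"y":0,"z":3,"turn":0},{"gripper":-1,"x":0,"y":0,"z":1,"turn":0},{"gripper":-1,"x":0,"y":0,"z":1,"turn":0},{"gripper":-1,"x":0,"y":0,"z":0,"turn":0}])

```text
t: 7.45
tcp_pos: [511.7, 23.9, 27.6]
ee_rot: [[-0.999, 0.048, -0.001], [0.048, 0.999, -0.0], [0.001, -0.0, -1.0]]
force: [-1.3, 0.9, 2.0]
finger_gap: 0.4
grip_force: 0.8
```

Contact with the catch at the expected height, reading 2 N. Next is pressing it fully down.

Call:
servo_tool(steps=[{"gripper":-1,"x":0,"y":0,"z":1.5,"turn":0},{"gripper":-1,"x":0,"y":0,"z":1.5,"turn":0},{"gripper":-1,"x":0,"y":0,"z":1.5,"turn":0},{"gripper":-1,"x":0,"y":0,"z":1.5,"turn":0},{"gripper":-1,"x":0,"y":0,"z":0.7,"turn":0},{"gripper":-1,"x":0,"y":0,"z":0,"turn":0},{"gripper":-1,"x":0,"y":0,"z":0,"turn":0}])

```text
t: 8.15
tcp_pos: [511.8, 23.9, 21.3]
ee_rot: [[-0.999, 0.047, -0.0], [0.047, 0.999, -0.0], [0.0, -0.0, -1.0]]
force: [-3.5, 0.6, 8.8]
finger_gap: 0.2
grip_force: 4.3
```

Call:
servo_tool(steps=[{"gripper":-1,"x":0,"y":0,"z":0,"turn":0},{"gripper":-1,"x":0,"y":0,"z":0,"turn":0},{"gripper":-1,"x":0,"y":0,"z":-4,"turn":0},{"gripper":-1,"x":1,"y":0,"z":-8,"turn":0},{"gripper":-1,"x":3,"y":0,"z":-10,"turn":0},{"gripper":-1,"x":5,"y":0,"z":-12,"turn":0},{"gripper":-1,"x":8,"y":0,"z":-15,"turn":0},{"gripper":-1,"x":10,"y":0,"z":-20,"turn":0},{"gripper":-1,"x":10,"y":0,"z":-20,"turn":0},{"gripper":-1,"x":10,"y":0,"z":-20,"turn":0},{"gripper":-1,"x":10,"y":0,"z":-20,"turn":0},{"gripper":-1,"x":0,"y":0,"z":0,"turn":0}])

```text
t: 9.35
tcp_pos: [455.5, 27.1, 153.1]
ee_rot: [[-0.999, 0.047, 0.006], [0.047, 0.999, 0.002], [-0.006, 0.003, -1.0]]
force: [0.4, 0.7, 1.2]
finger_gap: 0.3
grip_force: 0.0
```

Run:
```python
from st import *
import cv2
a=read_camera('scene')['frame'];b=read_camera('side')['frame']
cv2.imwrite('pics/c5.png',np.hstack([a[100:440,120:520],b[80:420,180:580]]))
```

```text
9.35 [455.5  27.1 153.1] [[-0.999, 0.047, 0.006], [0.047, 0.999, 0.002], [-0.006, 0.003, -1.0]] [0.42 0.67 1.24] 0.32856617676666033
```

View pics/c5.png

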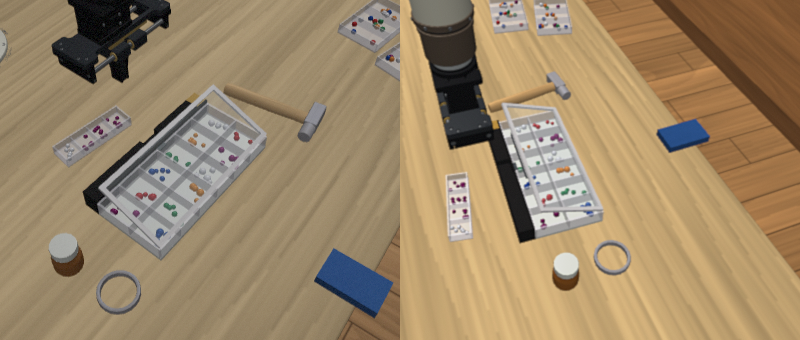

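The lid is up (raised rim from (215,88) to (100,190) on the left). The arm is clear, and the jar, hammer, tray and bangle look undisturbed.

Call:
servo_tool(steps=[{"gripper":-1,"x":0,"y":0,"z":-10,"turn":0},{"gripper":-1,"x":0,"y":0,"z":0,"turn":0},{"gripper":-1,"x":0,"y":0,"z":0,"turn":0},{"gripper":-1,"x":0,"y":0,"z":0,"turn":0},{"gripper":-1,"x":0,"y":0,"z":0,"turn":0}])

```text
t: 9.95
tcp_pos: [454.9, 26.6, 159.4]
ee_rot: [[-0.999, 0.048, -0.001], [0.048, 0.999, -0.0], [0.001, -0.0, -1.0]]
force: [-0.7, 0.2, -0.6]
finger_gap: 0.6
grip_force: 0.0
```

```bash
python3 -c "
from bench import *
print(hand_in())"
```

```text
the job is handed in; nothing more can be done
None
```

The gem case is open: I slid from the brass end to the notch and pressed the catch fully down, the lid sprang up by itself, the arm is clear, the jar, hammer, tray and bangle look undisturbed, and the job is handed in at about 10 s.

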